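# Unlock the walnut fittings case and slide its lid open

### The job

I need the safety valves out of the locked walnut fittings case: take the steel key standing in the bench block, push it fully home in the keyhole in the case's lid, and turn it clockwise (seen from above) until the bolt is drawn. Then slide the lid open most of the way by its brass knob or by the key, and leave the key standing in the lock. Do not disturb the engine parts lying about.

Things in the scene. Friction and masses are not known exactly. Their poses are not given: they have to be found in the camera images.
- key: Steel lever-lock key, 98 mm long, 0.12 kg, standing upright in the bench block, bow up. Origin: on its axis, at the underside of its shoulder (collar 20 mm across, 5 mm high), which first rests on the block. z: along the key, up to the bow. -y: the way the bit points. Above the shoulder: a neck 8 mm across, then the bow. Below: a round stem 9 mm across to z = -36 mm, the last 3.5 mm tapered.
- key_bow (a point): Centre of the key's bow, 44 mm above the key's origin on its axis (key's axes): a flat disc 36 mm across, 8 mm thick along x, its top 62 mm above the origin. Grip it on its flat faces, the fingers closing along x.
- key_bit (a point): Middle of the key's bit (key's axes), at y = -11, z = -26 mm from the key's origin: a flag on the stem, 5 mm thick in x, reaching 18 mm from the axis to -y, from z = -19.5 to -32.5 mm (lowest 3 mm only 3 mm thick). Hidden in the block at first.
- block: Fixed beech bench block, 56 (x) x 120 (y) x 45 mm high, origin at the centre of its underside. The key stands in a pocket, axis at y = +25 mm, bit towards the block's -y, 1.5 mm play; lift it straight up 40 mm to clear. A red screwdriver handle and a dark pin vice, fixed, rise 56 mm above the block near its -y end, 65 mm from the key.
- case: Fixed walnut fittings case, 170 (x) x 260 (y) x 104 mm high, origin at the centre of its underside. The lid, a flat panel, runs in grooves in the two long walls and slides out towards the case's +y over the low end wall. The rims stand 6.5 mm above the escutcheon. Copper safety valves lie inside.
- keyhole (a point): Centre of the round part of the keyhole, on the face of the brass escutcheon (44 x 54 mm) in the lid, 97.5 mm above the desk; at x = +40, y = -70 mm of the case when shut, and the case's axes. It moves with the lid. Hole 12 mm across, 16.5 mm deep, the lock below it. Fully home, the key's shoulder lies on the escutcheon: the key's origin is at this point.
- keyslot (a point): Far end of the keyhole's slot, 20.5 mm from the keyhole's centre towards the case's -y; the slot is 8 mm wide. The key goes in with its bit this way (key yaw = case yaw), with 1.5 mm play each side. It can turn only within 3 mm of fully home; then it is captive until turned back.
- knob_mid (a point): Middle of the head of the brass pull knob on the lid, 20 mm above the lid, 116.5 mm above the desk: head 26 mm across, 14 to 26 mm above the lid, neck 14 mm. At x = -10, y = +60 mm of the case when shut, 139 mm from the keyhole; moves with the lid.
- lid (a joint): Sliding lid, in m: 0 = shut, 0.130 = its stop, fully open; grows as the lid moves to the case's +y. About 2 N friction once the bolt is drawn; before that the bolt stops it after 1.5 mm.
- bolt (a joint): Hidden lock bolt under the lid, in m: 0 = shot 9 mm into the case wall, 0.009 = just clear, 0.012 = fully drawn (stop). The key draws it: turned clockwise from above, the bit meets it at about 12 degrees and brings it to its stop at about 75 degrees, the bit then pointing nearly to the case's -x. Anticlockwise is blocked. It stays where left; 2 N friction.
- flywheel: Blued steel flywheel, 120 mm diameter, 26 mm high, lying loose on the desk; origin at the centre of its underside. Leave alone.
- cylinder: Loose brass oscillating cylinder on its standard, base 56 (x) x 80 (y) mm, 86 mm high; origin at the centre of its underside. Leave alone.
- end_cap: Loose green cast boiler end cap, 90 mm diameter, 28 mm high; origin at the centre of its underside. Leave alone.
There are look-alikes about, which are no part of the job. There is more than one size of the key; the job needs the middle-sized.

How it is judged:
On the way, in this order (a step that is already met when the one before it is completed fails the run):
1. the key is fully home in the keyhole, within 12 degrees of upright, its shoulder within 3 mm of the escutcheon and within 5 mm of the keyhole's axis, the bolt still shot (z of key in the frame of keyhole below 0.003 m and horizontal distance between key and keyhole below 0.005 m and value of joint bolt below 0.004 m and angle between key's own z axis and vertical below 0.2 rad), for 0.1 s.
2. the turned key has drawn the bolt clear (more than 9.5 mm) while still home in the lock and the lid still shut (value of joint bolt above 0.0095 m and z of key in the frame of keyhole below 0.005 m and horizontal distance between key and keyhole below 0.005 m and value of joint lid below 0.02 m), for 0.1 s.
At the end, for the whole second after the job is handed in: The lid stands still, slid open by more than 85 mm of its 130 mm; the bolt is still drawn (more than 9.5 mm); the key is left at rest in the lock, within 12 degrees of upright, its shoulder within 5 mm of the escutcheon and within 5 mm of the keyhole's axis (value of joint lid above 0.085 m and velocity of joint lid between -0.01 and 0.01 m/s and value of joint bolt above 0.0095 m and z of key in the frame of keyhole below 0.005 m and horizontal distance between key and keyhole below 0.005 m and angle between key's own z axis and vertical below 0.2 rad and linear speed of key below 0.02 m/s); the robot touches nothing.
It fails at once if an engine part (flywheel, oscillating cylinder or boiler end cap) is moved more than 15 mm (distance of any of flywheel, cylinder, end_cap from where it was at the start of the episode above 0.015 m).
It also fails if it takes over 64 s, if anything falls off the work surface, if the arm or the gripper's body presses on something with over 40 N, if the wrist force passes 120 N, or if a joint passes its speed limit or range.

### The arm

A 7-joint arm with a two-finger parallel gripper is mounted at the origin on the work surface. World frame = base frame: x ahead of the robot, y to its left, z up, the work surface at z = 0. Lengths are in m, angles in rad, forces in N, time in s.
With the tool pointing down it reaches from about 0.4 to 0.85 m from the base axis. Payload 4.5 kg.
Tool frame: the origin (TCP) lies midway between the tips of the shut fingers; the grasp point (between the pads) lies bot.pinch_z behind it (bot.pinch_z is the distance from the TCP to the grasp point, in m); z points along the fingers, y is the line along which they close (so a half turn about z gives the same grasp; the last joint's range is limited). The gripper opens to 85 mm and grips with 20 to 120 N. Pads are 22 mm wide; open, the fingers measure 114 mm over their backs; the gripper's body (76 mm by 85 mm) begins 54 mm behind the grasp point. The pads swing forward as they close: fully open they stand 13 mm farther back than shut.
Start: joints at [-1.111, 0.689, -0.195, 1.565, 0.157, 0.902, -0.215], TCP at [0.258, 0.569, 0.231] pointing down, gripper open.
Joint ranges: [-3.01, 3.01], [-0.46, 2.08], [-1.47, 1.51], [0.13, 2.56], [-1, 4.14], [0.04, 2.09], [-2.66, 2.66]. Speed limits (rad/s): [2.57, 2.57, 3.14, 3.14, 3.14, 3.14, 3.14].

### API

Orientations are given as a unit quaternion [x, y, z, w].
In Python, from rig import bot gives the robot as it stands.
- The arm moves only by the tool arm_command, never from a script. Its argument "plan" is text: rows parted by semicolons, each of 6 numbers parted by spaces: the shift along the tool's x, y, z in m, then the turn, a rotation vector about the tool's x, y, z in degrees. A call has 1 to 5 rows; each row shifts and turns the commanded pose from where the row before left it, along the tool's axes as they then stand; what a row does not reach is not made up. A row lasts 1/8 s, in which the tool goes at most 62.5 mm and 10.7 degrees, less where a joint would pass 70% of its speed; a pose out of reach is approached as far as the arm can. A call with a gripper value outside its range is refused whole. "hand" is the opening in per cent of the stroke, from 0 (shut) to 100 (fully open), set as the call begins (left out, the last holds). The fingers move at their own pace and stop on an object; "newtons" is the grip in N (left out, the last holds). Time passes only in rows, so rows that do not move let the fingers close. It gives the time, the measured TCP pose, the force, the opening and the grip force at its end, in the units of the state.
- bot.read_state(): the state, without advancing time (a new reading comes with each control period).
- bot.camera(name): name is "scene" or "top" or "wrist"; returns a dict with "image" (400x640x3 uint8, red, green, blue), "camera_matrix" (3x3 intrinsics, pixels), "dist" ([k1, k2, p1, p2, k3] as OpenCV has them; the pictures are not rectified), "world_from_camera" (4x4, takes a point from camera to world coordinates). Camera axes: x right, y up, looking along -z (the intrinsics and any distortion apply to the point x, -y, -z); pixel columns grow to the right and rows downward; lengths in m; the calibration is good to about 2 mm. A picture is of the moment at which its call begins. There is no depth.
- bot.hand_in(): hands the job in; it is judged then, once.
The state is a dict: "time_s": time; "q": joint angles; "joint_velocities": joint speeds; "joint_torque": joint torques, N m; "position": TCP position; "ee_rot": TCP orientation; "contact_force": force on the tool from outside, world axes, zero at the start; "torque": the same for the moment, N m; "gripper_width": finger opening in m; "gripper_force": force on a finger pad.
Only numpy, scipy, OpenCV 4.12 (cv2) and the standard library are available. Lean on these libraries where they do the work, as an engineer would, in place of code of your own. Each camera call takes 0.05 s, during which the arm holds its last target. There are 200 camera calls.

## Working session

There is one attempt and no reset: what is moved stays moved. The work goes in short steps, Python scripts to look and compute and a tool call to move; the robot and the scene stay as the last step left them, time stands still between calls to the robot, and variables do not carry over. Pictures are saved under pics/ and viewed, at most 10 in all, crops included, and the job is handed in when it is done.

Besides the shell and the picture viewer there is one more tool, called after "Request:" in YAML: its name, and indented under it one key for each argument. arm_command: Moves the arm, as the interface text tells. Its arguments: {"type":"object","properties":{"plan":{"type":"string"},"hand":{"type":"number"},"newtons":{"type":"number"}},"required":["plan"]}

```bash
ls; mkdir -p pics; cat > h.py <<'E'
import numpy as np, cv2
from rig import bot
from scipy.spatial.transform import Rotation as R
def snap(name,fn):
    c=bot.camera(name); cv2.imwrite(fn,cv2.cvtColor(c["image"],cv2.COLOR_RGB2BGR)); np.savez(fn+".npz",**{k:np.array(v) for k,v in c.items()}); return c
def load(fn): return dict(np.load(fn+".npz"))
def ray(c,px):
    u=cv2.undistortPoints(np.array([[px]],float),np.array(c["camera_matrix"],float),np.array(c["dist"],float))[0,0]
    T=np.array(c["world_from_camera"]); return T[:3,3],T[:3,:3]@np.array([u[0],-u[1],-1.])
def onz(c,px,z):
    o,d=ray(c,px); return o+d*(z-o[2])/d[2]
def tri(a,pa,b,pb):
    o1,d1=ray(a,pa);o2,d2=ray(b,pb)
    s=np.linalg.lstsq(np.c_[d1,-d2],o2-o1,rcond=None)[0]
    p,q=o1+s[0]*d1,o2+s[1]*d2; return (p+q)/2,np.linalg.norm(p-q)
def proj(c,P):
    T=np.linalg.inv(np.array(c["world_from_camera"])); p=T[:3,:3]@np.array(P,float)+T[:3,3]
    return cv2.projectPoints(np.array([[p[0],-p[1],-p[2]]]),np.zeros(3),np.zeros(3),np.array(c["camera_matrix"],float),np.array(c["dist"],float))[0].ravel()
E
python3 - <<'E'
from h import *
np.set_printoptions(precision=4,suppress=True)
for n in("scene","top","wrist"):
    c=snap(n,f"pics/{n}0.png"); print(n,c["camera_matrix"],c["dist"],c["world_from_camera"])
print(bot.read_state(),bot.pinch_z)
E
```

```text
pics
scene [[459.3284   0.     315.3759]
 [  0.     459.3284 199.7791]
 [  0.       0.       1.    ]] [0.0217 0.     0.     0.     0.    ] [[ 0.4232 -0.583   0.6935  1.2597]
 [ 0.906   0.2806 -0.317  -0.4572]
 [-0.0098  0.7625  0.6469  0.7479]
 [ 0.      0.      0.      1.    ]]
top [[512.5065   0.     320.8135]
 [  0.     512.5065 195.5963]
 [  0.       0.       1.    ]] [-0.0027  0.      0.      0.      0.    ] [[-0.0258  0.988  -0.1523  0.3835]
 [-0.9997 -0.0254  0.0045 -0.1216]
 [ 0.0005  0.1524  0.9883  1.3216]
 [ 0.      0.      0.      1.    ]]
wrist [[324.0104   0.     314.5811]
 [  0.     324.0104 201.4877]
 [  0.       0.       1.    ]] [-0.067  0.     0.     0.     0.   ] [[ 0.413  -0.8771 -0.2452  0.1953]
 [ 0.9107  0.3975  0.1119  0.5964]
 [-0.0007 -0.2695  0.963   0.3724]
 [ 0.      0.      0.      1.    ]]
{'time_s': 0.15, 'q': array([-1.1112,  0.6898, -0.1946,  1.5661,  0.1573,  0.9025, -0.2151]), 'joint_velocities': array([-0.0005, -0.0026,  0.0011, -0.0011, -0.0013, -0.0014,  0.0001]), 'joint_torque': array([ -0.0028, -53.9934,  -1.2688, -15.8719,   0.0093,   0.0065,
         0.    ]), 'position': array([0.258 , 0.5687, 0.2307]), 'ee_rot': array([ 0.2113,  0.9774, -0.0007, -0.0001]), 'contact_force': array([ 0.1003, -0.451 , -0.9642]), 'torque': array([ 0.0213, -0.0309,  0.0207]), 'gripper_force': 0.0, 'gripper_width': 0.08546948982549019} 0.0187
```

View pics/top0.png

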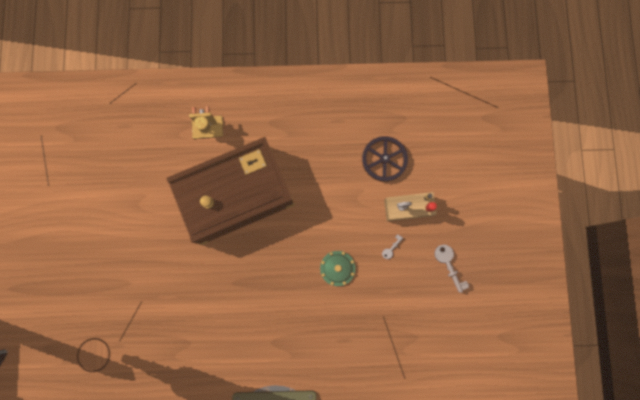

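View pics/scene0.png

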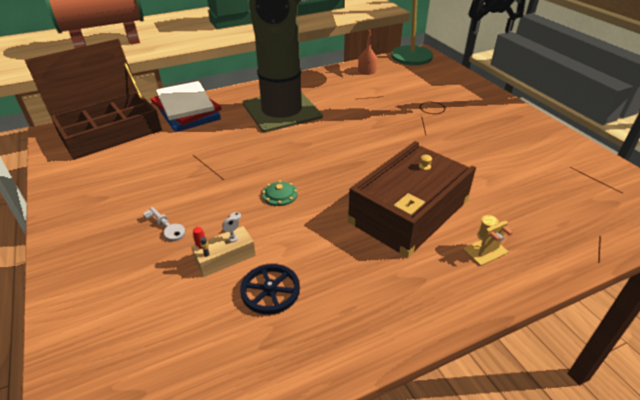

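The scene picture shows the case with escutcheon at (410,204) and knob at (426,161), and the block with key at (232,225). The loose keys are at (165,225) in scene and at (393,247) and (450,268) in top. In the top view I see the block at (405,207), the escutcheon at (252,161) and the knob at (207,202).

```bash
python3 - <<'E'
from h import *
np.set_printoptions(precision=4,suppress=True)
t=load("pics/top0.png"); s=load("pics/scene0.png")
def blob(c,roi,lo,hi):
    x0,y0,x1,y1=roi; hsv=cv2.cvtColor(c["image"][y0:y1,x0:x1],cv2.COLOR_RGB2HSV)
    m=cv2.inRange(hsv,np.array(lo),np.array(hi)); n,l,st,ce=cv2.connectedComponentsWithStats(m)
    i=1+np.argmax(st[1:,4]); cnt=cv2.findContours((l==i).astype(np.uint8),0,1)[0][0]+np.array([x0,y0])
    return ce[i]+[x0,y0],st[i,4],cv2.minAreaRect(cnt)
br=((18,110,110),(32,255,255))
e=blob(t,(235,145,270,180),*br);k=blob(t,(195,190,220,215),*br)
es=blob(s,(390,190,430,220),*br);ks=blob(s,(415,150,440,175),*br)
print(e,k,es,ks)
print("esc",onz(t,e[0],.0975),onz(s,es[0],.0975),tri(t,e[0],s,es[0]))
print("knob",onz(t,k[0],.12),tri(t,k[0],s,ks[0]))
b=blob(t,(380,185,445,230),(14,60,120),(30,160,255)); print(b)
P=[onz(t,p,.045)[:2] for p in cv2.boxPoints(b[2])]; print("block",np.array(P),np.mean(P,0))
print("bow",tri(t,(403,206),s,(232,221)), "px top hsv",cv2.cvtColor(t["image"],cv2.COLOR_RGB2HSV)[206,390:415])
E
```

```text
(array([252.4302, 161.2604]), np.int32(265), ((252.17242431640625, 161.4310302734375), (16.526884078979492, 20.42648696899414), 68.19859313964844)) (array([205.4568, 201.2469]), np.int32(81), ((205.75003051757812, 201.75003051757812), (12.020814895629883, 8.485280990600586), 45.0)) (array([409.0852, 203.4479]), np.int32(317), ((409.1146240234375, 203.289794921875), (24.10222816467285, 17.318485260009766), 28.610458374023438)) (array([425.6228, 161.6404]), np.int32(114), ((425.01544189453125, 161.87692260742188), (11.163125038146973, 14.388028144836426), 7.125016689300537))
esc [0.6612 0.0376 0.0975] [0.6612 0.0388 0.0975] (array([0.6614, 0.038 , 0.0978]), np.float64(0.0009682787794843074))
knob [0.5622 0.1464 0.12  ] (array([0.5635, 0.1485, 0.111 ]), np.float64(0.00020087692339117568))
(array([407.547, 205.969]), np.int32(969), ((409.7231140136719, 205.7846221923828), (23.814666748046875, 50.358097076416016), 82.87498474121094))
block [[ 0.5724 -0.2845]
 [ 0.5851 -0.4114]
 [ 0.5249 -0.4152]
 [ 0.5124 -0.2893]] [ 0.5487 -0.3501]
bow (array([ 0.5427, -0.3239,  0.0924]), np.float64(0.002868005821035655)) px top hsv [[ 16 116 194]
 [ 16 116 198]
 [ 16 115 199]
 [ 16 115 198]
 [ 16 115 199]
 [ 16 114 197]
 [ 16 105 187]
 [ 15  79 168]
 [ 13  53 153]
 [ 11  37 146]
 [  9  34 144]
 [ 11  36 140]
 [ 11  41 130]
 [ 12  44 116]
 [  9  45 108]
 [  9  49 105]
 [ 12  53 105]
 [ 12  72 106]
 [ 14  91 123]
 [ 16 104 155]
 [ 16 109 178]
 [ 16 114 190]
 [ 16 115 200]
 [ 16 113 206]
 [ 16 114 205]]
```

```bash
cat >> h.py <<'E'
def go(target,yaw,n,frm=None):
    "rows to TCP target with tool pointing down, tool y at angle yaw (deg, world); n rows"
    s=bot.read_state(); p,q=(s["position"],R.from_quat(s["ee_rot"])) if frm is None else frm
    y=np.radians(yaw); Y=np.array([np.cos(y),np.sin(y),0]); Z=np.array([0,0,-1.]); G=R.from_matrix(np.c_[np.cross(Y,Z),Y,Z])
    rv=(q.inv()*G).as_rotvec(); st=(np.array(target)-p)/n
    print("dist/row",np.linalg.norm(st),"turn/row",np.degrees(np.linalg.norm(rv))/n)
    out=[]
    for i in range(n):
        out.append(" ".join(f"{v:g}" for v in np.r_[np.round(q.inv().apply(st),4),np.round(np.degrees(rv)/n,2)]+0.0)); q=q*R.from_rotvec(rv/n)
    for i in range(0,n,5): print("; ".join(out[i:i+5]))
    return np.array(target),G
E
python3 -c "
from h import *
f=go([.40,.10,.26],35,10); go([.546,-.325,.225],5.7,10,f)"
```

```text
dist/row 0.04906652989241524 turn/row 3.0608045883958863
-0.0323 -0.0368 -0.0029 -0.01 0 3.06; -0.0342 -0.0351 -0.0029 -0.01 0 3.06; -0.036 -0.0332 -0.0029 -0.01 0 3.06; -0.0378 -0.0312 -0.0029 -0.01 0 3.06; -0.0394 -0.0291 -0.0029 -0.01 0 3.06
-0.0409 -0.027 -0.0029 -0.01 0 3.06; -0.0423 -0.0248 -0.0029 -0.01 0 3.06; -0.0435 -0.0225 -0.0029 -0.01 0 3.06; -0.0447 -0.0201 -0.0029 -0.01 0 3.06; -0.0457 -0.0177 -0.0029 -0.01 0 3.06
dist/row 0.04507393925540567 turn/row 2.9300000000000006
-0.0432 -0.0124 0.0035 0 0 2.93; -0.0438 -0.0102 0.0035 0 0 2.93; -0.0442 -0.0079 0.0035 0 0 2.93; -0.0446 -0.0057 0.0035 0 0 2.93; -0.0448 -0.0034 0.0035 0 0 2.93
-0.0449 -0.0011 0.0035 0 0 2.93; -0.0449 0.0012 0.0035 0 0 2.93; -0.0448 0.0035 0.0035 0 0 2.93; -0.0446 0.0058 0.0035 0 0 2.93; -0.0442 0.0081 0.0035 0 0 2.93
```

Request:
arm_command:
  plan: "-0.032 -0.037 -0.003 0 0 3; -0.034 -0.035 -0.003 0 0 3; -0.036 -0.033 -0.003 0 0 3; -0.038 -0.031 -0.003 0 0 3; -0.039 -0.029 -0.003 0 0 3"
  hand: 100

```text
time_s: 0.78
position: [0.3297, 0.334, 0.2463]
ee_rot: [0.338, 0.941, -0.0, 0.0]
contact_force: [1.0, 0.1, 0.8]
gripper_width: 0.0852
gripper_force: 0.0
```

Request:
arm_command:
  plan: "-0.041 -0.027 -0.003 0 0 3; -0.042 -0.025 -0.003 0 0 3; -0.0435 -0.0225 -0.003 0 0 3; -0.045 -0.02 -0.003 0 0 3; -0.046 -0.018 -0.003 0 0 3"

```text
time_s: 1.4
position: [0.4024, 0.0996, 0.2614]
ee_rot: [0.458, 0.889, 0.0, 0.0]
contact_force: [1.1, -0.2, 0.3]
gripper_width: 0.0855
gripper_force: 0.0
```

Request:
arm_command:
  plan: "-0.043 -0.012 0.003 0 0 3; -0.044 -0.01 0.003 0 0 3; -0.044 -0.008 0.003 0 0 3; -0.045 -0.006 0.003 0 0 3; -0.045 -0.003 0.003 0 0 3"

```text
time_s: 2.02
position: [0.4777, -0.1123, 0.2461]
ee_rot: [0.57, 0.822, 0.0, -0.0]
contact_force: [0.9, 1.0, -0.4]
gripper_width: 0.0853
gripper_force: 0.0
```

Request:
arm_command:
  plan: "-0.045 -0.001 0.003 0 0 3; -0.045 0.001 0.003 0 0 3; -0.045 0.0035 0.003 0 0 3; -0.045 0.006 0.003 0 0 3; -0.044 0.008 0.003 0 0 3"

```text
time_s: 2.65
position: [0.5513, -0.325, 0.2309]
ee_rot: [0.672, 0.74, 0.0, -0.0]
contact_force: [1.1, 0.2, -0.4]
gripper_width: 0.0851
gripper_force: 0.0
```

Request:
arm_command:
  plan: "0 0 0 0 0 0; 0 0 0 0 0 0"

```text
time_s: 2.9
position: [0.5508, -0.3226, 0.2307]
ee_rot: [0.671, 0.741, 0.0, -0.001]
contact_force: [-0.4, 0.2, 0.4]
gripper_width: 0.0853
gripper_force: 0.0
```

```bash
python3 -c "
from h import *
c=snap('wrist','pics/wrist1.png'); s=bot.read_state(); print(s['q'],s['position'],s['ee_rot'])"
```

```text
[ 0.4314058   0.70557802  0.04807619  1.52892691 -0.04121864  0.90951145
  0.59303115] [ 0.5510207  -0.32201597  0.23098214] [ 6.71012783e-01  7.41445120e-01  4.64079364e-04 -8.74005174e-04]
```

View pics/wrist1.png

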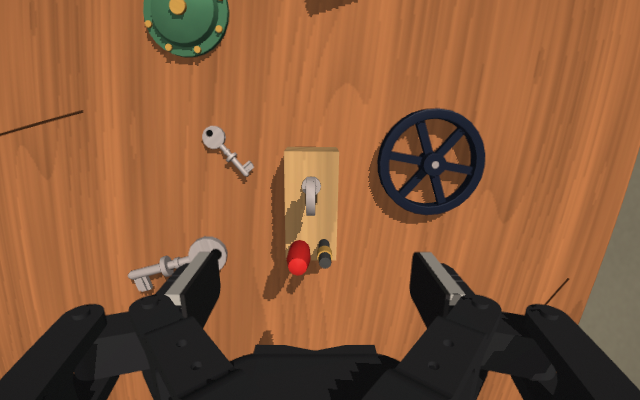

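The wrist view shows the block at (285–339, 150–262), with the key's bow edge-on near (312,195) and the handles at (298,258) and (325,253).

```bash
python3 - <<'E'
from h import *
np.set_printoptions(precision=4,suppress=True)
c=load("pics/wrist1.png"); hsv=cv2.cvtColor(c["image"],cv2.COLOR_RGB2HSV)
for x in (275,279,283,287,292,305,312,318,330,336,338,341): print(x,[tuple(map(int,hsv[y,x])) for y in (165,195,225)])
m=((hsv[...,1]<70)&(hsv[...,2]>60)).astype(np.uint8); m2=np.zeros_like(m); m2[170:222,295:328]=m[170:222,295:328]
for y in range(172,222,3):
    xs=np.flatnonzero(m2[y]); print(y,xs.min() if len(xs) else None,xs.max() if len(xs) else None,len(xs))
E
```

```text
275 [(12, 161, 182), (12, 162, 101), (12, 162, 104)]
279 [(12, 160, 124), (12, 159, 104), (13, 161, 106)]
283 [(12, 160, 102), (12, 163, 100), (12, 162, 99)]
287 [(16, 129, 213), (17, 130, 216), (17, 131, 127)]
292 [(17, 129, 220), (16, 130, 218), (17, 130, 124)]
305 [(17, 130, 219), (16, 116, 81), (17, 129, 221)]
312 [(16, 132, 213), (10, 33, 204), (16, 129, 212)]
318 [(16, 129, 197), (16, 129, 194), (17, 129, 196)]
330 [(16, 130, 186), (17, 129, 184), (16, 129, 184)]
336 [(17, 131, 195), (16, 130, 194), (16, 132, 217)]
338 [(15, 138, 196), (13, 159, 185), (12, 161, 188)]
341 [(12, 161, 187), (12, 162, 187), (12, 160, 183)]
172 None None 0
175 None None 0
178 306 316 11
181 303 319 17
184 302 319 18
187 302 320 19
190 303 319 17
193 305 316 12
196 306 315 10
199 306 315 10
202 306 315 10
205 306 314 9
208 306 314 9
211 306 314 9
214 307 314 8
217 None None 0
220 None None 0
```

```bash
python3 - <<'E'
from h import *
np.set_printoptions(precision=4,suppress=True)
c=load("pics/wrist1.png"); hsv=cv2.cvtColor(c["image"],cv2.COLOR_RGB2HSV)
m=(hsv[...,1]<146); L=[];Rr=[]
for y in range(156,238,2):
    xs=np.flatnonzero(m[y,270:350])+270; L.append(onz(c,(xs.min()-.5+.5*0,y),.045)); Rr.append(onz(c,(xs.max()+.5,y),.045))
for A in (np.array(L),np.array(Rr)):
    p=np.polyfit(A[:,1],A[:,0],1); print("yaw",-np.degrees(np.arctan(p[0])),"x at y=-.325",np.polyval(p,-.325),"res",np.std(A[:,0]-np.polyval(p,A[:,1])))
print("collar",onz(c,(311,186.5),.05))
print("bow cols",onz(c,(310.5,200),.089),onz(c,(310.3,212),.1))
xs=[np.flatnonzero(m[140:170,x])[0]+140 for x in range(292,334,4)]; print(xs,onz(c,(312,np.mean(xs)-.5),.045))
print(proj(c,[.546,-.325,.107]),proj(c,[.546,-.325,.05]))
E
```

```text
yaw 5.222924790297171 x at y=-.325 0.5183988811463291 res 0.0002640755697449753
yaw 5.1146386387733855 x at y=-.325 0.5747751602000435 res 0.00028654519721499523
collar [ 0.5472 -0.329   0.05  ]
bow cols [ 0.5475 -0.3327  0.089 ] [ 0.5482 -0.3406  0.1   ]
[np.int64(147), np.int64(147), np.int64(147), np.int64(147), np.int64(147), np.int64(147), np.int64(147), np.int64(147), np.int64(147), np.int64(147), np.int64(147)] [ 0.5443 -0.2891  0.045 ]
[309.3477 196.672 ] [310.2219 182.5362]
```

```bash
python3 -c "
from h import *
f=go([.547,-.328,.13],5.2,4); go([.547,-.328,.0705],5.2,4,f)"
```

```text
dist/row 0.025309789130860183 turn/row 0.13046456195650818
-0.0014 -0.0011 0.0252 -0.01 -0.03 0.13; -0.0014 -0.0011 0.0252 -0.01 -0.03 0.13; -0.0014 -0.0011 0.0252 -0.01 -0.03 0.13; -0.0014 -0.0011 0.0252 -0.01 -0.03 0.13
dist/row 0.014875000000000003 turn/row 0.0
0 0 0.0149 0 0 0; 0 0 0.0149 0 0 0; 0 0 0.0149 0 0 0; 0 0 0.0149 0 0 0
```

Request:
arm_command:
  plan: "-0.0014 -0.0011 0.025 0 0 0.13; -0.0014 -0.0011 0.025 0 0 0.13; -0.0014 -0.0011 0.025 0 0 0.13; -0.0014 -0.0011 0.025 0 0 0.13; 0 0 0.01 0 0 0"
  hand: 80

```text
time_s: 3.58
position: [0.5466, -0.3277, 0.1202]
ee_rot: [0.674, 0.738, 0.0, -0.002]
contact_force: [-0.2, -0.2, -0.3]
gripper_width: 0.0682
gripper_force: 0.0
```

Request:
arm_command:
  plan: "0 0 0.015 0 0 0; 0 0 0.015 0 0 0; 0 0 0.015 0 0 0; 0 0 0.005 0 0 0; 0 0 0 0 0 0"

```text
time_s: 4.2
position: [0.5471, -0.3297, 0.0709]
ee_rot: [0.675, 0.738, -0.0, -0.0]
contact_force: [0.2, -0.1, 0.6]
gripper_width: 0.0684
gripper_force: 0.0
```

Request:
arm_command:
  plan: "0 0 0 0 0 0; 0 0 0 0 0 0; 0 0 0 0 0 0; 0 0 0 0 0 0; 0 0 0 0 0 0"
  hand: 0
  newtons: 40

```text
time_s: 4.82
position: [0.5475, -0.3299, 0.0717]
ee_rot: [0.675, 0.738, 0.0, 0.0]
contact_force: [-0.1, 0.5, 3.1]
gripper_width: 0.0077
gripper_force: 41.3
```

Request:
arm_command:
  plan: "0 0 0 0 0 0; 0 0 0 0 0 0; 0 0 0 0 0 0"

```text
time_s: 5.2
position: [0.5475, -0.3299, 0.0716]
ee_rot: [0.675, 0.738, 0.0, 0.0]
contact_force: [-0.8, -0.2, 4.7]
gripper_width: 0.0076
gripper_force: 41.6
```

Request:
arm_command:
  plan: "0 0 -0.01 0 0 0; 0 0 -0.012 0 0 0; 0 0 -0.012 0 0 0; 0 0 -0.012 0 0 0; 0 0 -0.02 0 0 0"
  newtons: 60

```text
time_s: 5.82
position: [0.5468, -0.3295, 0.1378]
ee_rot: [0.675, 0.738, -0.0, -0.001]
contact_force: [0.9, 0.3, -1.1]
gripper_width: 0.007
gripper_force: 59.5
```

Request:
arm_command:
  plan: "0 0 -0.03 0 0 0; 0 0 -0.03 0 0 0; 0 0 -0.03 0 0 0; 0 0 0 0 0 0; 0 0 0 0 0 0"

```text
time_s: 6.45
position: [0.5466, -0.3294, 0.2267]
ee_rot: [0.675, 0.738, -0.0, -0.001]
contact_force: [-0.5, -0.1, -0.8]
gripper_width: 0.0072
gripper_force: 59.5
```

```bash
python3 -c "
from h import *
print(bot.read_state()['gripper_width'])
e=np.array([.6614,.038]);k=np.array([.5635,.1485]);v=k-e
yaw=np.degrees(np.arctan2(v[1],v[0]))-np.degrees(np.arctan2(130,-50)); print(yaw,np.linalg.norm(v))
y=np.radians(20.5); kh=e; X=np.array([np.cos(y),np.sin(y)]);Y=np.array([-np.sin(y),np.cos(y)])
# hover with TCP 60 mm towards case -y of keyhole
t=kh-0.06*Y; f=go([t[0],t[1],.225],20.5,10)"
```

```text
0.007244937600184994
20.502560564512493 0.14763014597296853
dist/row 0.033949774989971655 turn/row 1.54074510687439
0.0298 0.0163 0.0002 -0.01 -0.01 -1.54; 0.0293 0.0171 0.0002 -0.01 -0.01 -1.54; 0.0289 0.0179 0.0002 -0.01 -0.01 -1.54; 0.0284 0.0186 0.0002 -0.01 -0.01 -1.54; 0.0279 0.0194 0.0002 -0.01 -0.01 -1.54
0.0273 0.0201 0.0002 -0.01 -0.01 -1.54; 0.0268 0.0209 0.0002 -0.01 -0.01 -1.54; 0.0262 0.0216 0.0002 -0.01 -0.01 -1.54; 0.0256 0.0223 0.0002 -0.01 -0.01 -1.54; 0.025 0.0229 0.0002 -0.01 -0.01 -1.54
```

Request:
arm_command:
  plan: "0.03 0.0165 0 0 0 -1.54; 0.0295 0.017 0 0 0 -1.54; 0.029 0.018 0 0 0 -1.54; 0.0285 0.0185 0 0 0 -1.54; 0.028 0.0195 0 0 0 -1.54"

```text
time_s: 7.08
position: [0.6146, -0.1721, 0.2256]
ee_rot: [0.624, 0.782, -0.001, -0.002]
contact_force: [1.0, -0.5, -0.3]
gripper_width: 0.0076
gripper_force: 59.5
```

Request:
arm_command:
  plan: "0.0275 0.02 0 0 0 -1.54; 0.027 0.021 0 0 0 -1.54; 0.026 0.0215 0 0 0 -1.54; 0.0255 0.022 0 0 0 -1.54; 0.025 0.023 0 0 0 -1.54"

```text
time_s: 7.7
position: [0.6822, -0.0169, 0.2254]
ee_rot: [0.57, 0.822, -0.001, -0.001]
contact_force: [0.2, -0.3, -1.9]
gripper_width: 0.0072
gripper_force: 59.5
```

Request:
arm_command:
  plan: "0 0 0 0 0 0; 0 0 0 0 0 0; 0 0 0 0 0 0"

```text
time_s: 8.07
position: [0.6822, -0.02, 0.2268]
ee_rot: [0.571, 0.821, -0.001, -0.0]
contact_force: [-0.4, -0.4, -1.9]
gripper_width: 0.007
gripper_force: 59.5
```

```bash
python3 -c "
from h import *
c=snap('wrist','pics/wrist2.png'); s=bot.read_state(); print(s['q'],s['position'],s['ee_rot'])"
```

```text
[-0.04759817  0.77342788  0.0173187   1.38057373 -0.01324046  0.98859747
  0.32728704] [ 0.68243403 -0.01980445  0.22701921] [ 5.71060518e-01  8.20907678e-01 -6.83054152e-04 -4.50048872e-05]
```

View pics/wrist2.png

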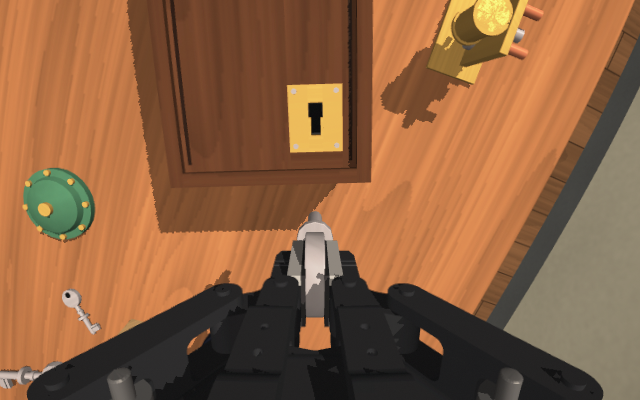

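```bash
python3 - <<'E'
from h import *
np.set_printoptions(precision=4,suppress=True)
c=load("pics/wrist2.png"); hsv=cv2.cvtColor(c["image"],cv2.COLOR_RGB2HSV)
z=.0975
# plate mask
m=((hsv[...,0]>17)&(hsv[...,1]>90)&(hsv[...,2]>150)).astype(np.uint8); w=np.zeros_like(m); w[75:160,280:350]=m[75:160,280:350]
cnt=max(cv2.findContours(w,0,1)[0],key=cv2.contourArea)
wp=np.array([onz(c,p,z)[:2]*1000 for p in cnt[:,0].astype(float)],np.float32); r=cv2.minAreaRect(wp); print("plate",r)
# dark hole
d=((hsv[...,2]<70)).astype(np.uint8); w=np.zeros_like(d); w[90:150,298:334]=d[90:150,298:334]
rows=[]
for y in range(96,142,2):
    xs=np.flatnonzero(w[y]); 
    if len(xs): rows.append((y,xs.min(),xs.max())); 
print(rows)
cnt=max(cv2.findContours(w,0,1)[0],key=cv2.contourArea)
wp=np.array([onz(c,p,z)[:2]*1000 for p in cnt[:,0].astype(float)],np.float32); print("hole",cv2.minAreaRect(wp))
# plate edges
for x0,x1 in ((283,300),(330,348)):
    A=[]
    for y in range(90,148,2):
        xs=np.flatnonzero(m[y,280:350])+280; A.append(onz(c,((xs.min()-.5) if x0<300 else xs.max()+.5,y),z)[:2])
    A=np.array(A); p=np.polyfit(A[:,1],A[:,0],1); print("edge yaw",-np.degrees(np.arctan(p[0])),A.mean(0))
# key
g=((hsv[...,1]<60)&(hsv[...,2]>90))
for y in range(206,246,3):
    xs=np.flatnonzero(g[y,285:345])+285; print(y,xs.min() if len(xs) else 0,xs.max() if len(xs) else 0, end=" | ")
s=[.68243,-.0198,.22702]; print("\nTCP axis at collar z",proj(c,[s[0],s[1],s[2]-.0216]),"stem tip",proj(c,[s[0],s[1],s[2]-.0626]))
cv2.imwrite("pics/crop2.png",cv2.cvtColor(cv2.resize(c["image"][75:275,265:365],(400,800)[:2] if 0 else None,fx=3,fy=3,interpolation=cv2.INTER_CUBIC),cv2.COLOR_RGB2BGR))
E
```

```text
plate ((659.7787475585938, 38.23590087890625), (43.158748626708984, 53.392066955566406), 21.43651008605957)
[(104, np.int64(309), np.int64(321)), (106, np.int64(309), np.int64(321)), (108, np.int64(309), np.int64(321)), (110, np.int64(309), np.int64(321)), (112, np.int64(309), np.int64(321)), (114, np.int64(309), np.int64(321)), (116, np.int64(309), np.int64(321)), (118, np.int64(311), np.int64(319)), (120, np.int64(312), np.int64(319)), (122, np.int64(312), np.int64(319)), (124, np.int64(312), np.int64(319)), (126, np.int64(312), np.int64(319)), (128, np.int64(312), np.int64(319)), (130, np.int64(312), np.int64(319)), (132, np.int64(312), np.int64(319))]
hole ((660.1016845703125, 38.50167465209961), (9.751945495605469, 23.862321853637695), 20.34511947631836)
edge yaw 22.140921922745353 [0.6397 0.031 ]
edge yaw 21.459325611757176 [0.6803 0.046 ]
206 0 0 | 209 0 0 | 212 311 318 | 215 311 320 | 218 311 320 | 221 308 321 | 224 303 325 | 227 300 329 | 230 299 330 | 233 298 331 | 236 297 332 | 239 297 332 | 242 305 336 | 245 305 337 | 
TCP axis at collar z [316.2836 240.9   ] stem tip [316.0208 217.0375]
```

View pics/crop2.png

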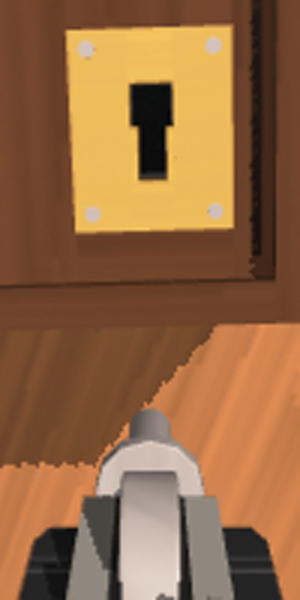

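The crop shows the keyhole cleanly: round part at about (315,110), slot down to row 134. The collar is centred at column 314.5 with its front rim at row 222, and the stem tip is at row 211.

```bash
python3 - <<'E'
from h import *
np.set_printoptions(precision=4,suppress=True)
c=load("pics/wrist2.png"); hsv=cv2.cvtColor(c["image"],cv2.COLOR_RGB2HSV)
p=np.array([.68243,-.0198,.22702]); q=R.from_quat([.57106,.8209,-.00068,-.00005]); M=q.as_matrix(); print(M[:,0],M[:,1])
for x in (0,.001,.002,.003):
    print(x,"rim",proj(c,p+M@[x+.01,0,.0266]),"tip front",proj(c,p+M@[x+.003,0,.0626]),"collar side",proj(c,p+M@[x,.01,.0235]),proj(c,p+M@[x,-.01,.0235]))
print([(y,np.flatnonzero((hsv[y,285:345,1]<60)&(hsv[y,285:345,2]>90)).size) for y in range(208,226)])
print(hsv[205:224,315].tolist())
kh=np.array([.6573,.0451,.0975]); y=np.radians(21.5); X=np.array([np.cos(y),np.sin(y),0]);Y=np.array([-np.sin(y),np.cos(y),0])
for n,v in dict(kh=kh,trans=kh-.006*Y,end=kh-.0205*Y,top=kh+.006*Y,L=kh-.006*X,R=kh+.006*X,slL=kh-.004*X-.014*Y,slR=kh+.004*X-.014*Y).items(): print(n,proj(c,v))
print([int(hsv[r,315,2]) for r in range(98,108)],[int(hsv[r,315,2]) for r in range(128,140)],[int(v) for v in hsv[110,303:328,2]],[int(v) for v in hsv[126,305:326,2]])
print("kh in tool",M.T@(kh-p))
E
```

```text
[-0.3478  0.9376 -0.0007] [ 0.9376  0.3478 -0.0012]
0 rim [316.2122 220.4565] tip front [315.9145 212.7869] collar side [334.477  239.5742] [297.9572 239.5871]
0.001 rim [316.2145 218.7258] tip front [315.9159 211.3418] collar side [334.5086 237.8735] [297.9304 237.8863]
0.002 rim [316.2168 216.9896] tip front [315.9174 209.893 ] collar side [334.5402 236.1673] [297.9035 236.1798]
0.003 rim [316.2191 215.248 ] tip front [315.9189 208.4405] collar side [334.5718 234.4554] [297.8766 234.4678]
[(208, 0), (209, 0), (210, 0), (211, 0), (212, 8), (213, 8), (214, 9), (215, 10), (216, 10), (217, 10), (218, 10), (219, 11), (220, 12), (221, 14), (222, 19), (223, 21), (224, 23), (225, 23)]
[[12, 157, 117], [12, 160, 116], [12, 158, 116], [12, 156, 119], [12, 158, 199], [12, 158, 202], [12, 76, 147], [12, 30, 128], [9, 31, 130], [11, 31, 131], [9, 33, 133], [10, 34, 134], [9, 31, 133], [9, 30, 134], [11, 33, 133], [11, 30, 136], [10, 31, 146], [11, 32, 218], [11, 33, 209]]
kh [314.5902 109.0889]
trans [314.7391 116.6829]
end [315.0925 134.7284]
top [314.4397 101.4218]
L [307.174  109.2463]
R [322.0083 108.9381]
slL [310.0519 126.7942]
slR [319.8194 126.5941]
[240, 241, 241, 234, 176, 34, 16, 14, 15, 15] [13, 13, 15, 12, 31, 52, 78, 189, 234, 240, 240, 238] [238, 238, 238, 238, 232, 113, 28, 15, 14, 14, 15, 14, 15, 15, 15, 14, 13, 15, 25, 125, 236, 238, 237, 237, 237] [237, 236, 237, 237, 237, 235, 88, 15, 14, 14, 12, 12, 12, 14, 14, 92, 235, 238, 237, 237, 237]
kh in tool [ 0.0697 -0.0008  0.1295]
```

```bash
python3 -c "
from h import *
f=go([.6588,.0450,.20],21.3,4); go([.6588,.0450,.168],21.3,4,f)"
```

```text
dist/row 0.01852063305905904 turn/row 0.237920240358815
0.0172 0.0001 0.0067 -0.02 0.01 -0.24; 0.0172 0.0002 0.0067 -0.02 0.01 -0.24; 0.0172 0.0002 0.0067 -0.02 0.01 -0.24; 0.0172 0.0003 0.0068 -0.02 0.01 -0.24
dist/row 0.008 turn/row 0.0
0 0 0.008 0 0 0; 0 0 0.008 0 0 0; 0 0 0.008 0 0 0; 0 0 0.008 0 0 0
```

Request:
arm_command:
  plan: "0.0172 0.0002 0.0067 0 0 -0.24; 0.0172 0.0002 0.0067 0 0 -0.24; 0.0172 0.0002 0.0067 0 0 -0.24; 0.0172 0.0002 0.0067 0 0 -0.24; 0 0 0 0 0 0"

```text
time_s: 8.75
position: [0.6581, 0.0497, 0.1997]
ee_rot: [0.562, 0.827, 0.0, -0.001]
contact_force: [-0.1, -0.3, 0.7]
gripper_width: 0.0071
gripper_force: 59.5
```

Request:
arm_command:
  plan: "0 0 0.008 0 0 0; 0 0 0.008 0 0 0; 0 0 0.008 0 0 0; 0 0 0.008 0 0 0; 0 0 0 0 0 0"

```text
time_s: 9.38
position: [0.6587, 0.0465, 0.1675]
ee_rot: [0.563, 0.826, -0.001, -0.001]
contact_force: [-0.2, -0.1, -1.0]
gripper_width: 0.0071
gripper_force: 59.5
```

Request:
arm_command:
  plan: "0 0 0 0 0 0; 0 0 0 0 0 0"

```text
time_s: 9.62
position: [0.6595, 0.0467, 0.1689]
ee_rot: [0.563, 0.826, 0.0, 0.0]
contact_force: [0.4, -0.8, -1.1]
gripper_width: 0.0069
gripper_force: 59.5
```

```bash
python3 -c "
from h import *
c=snap('wrist','pics/wrist3.png'); s=bot.read_state(); print(s['position'],s['ee_rot'],s['gripper_width'])
d=snap('scene','pics/scene3.png')
a=cv2.resize(c['image'][100:300,215:415],None,fx=3,fy=3,interpolation=cv2.INTER_CUBIC)
u,v=map(int,proj(d,[.6588,.045,.12])); b=cv2.resize(d['image'][v-40:v+40,u-13:u+13],None,fx=7.5,fy=7.5,interpolation=cv2.INTER_CUBIC)
print(u,v);cv2.imwrite('pics/crop3.png',cv2.cvtColor(np.hstack([a,b]),cv2.COLOR_RGB2BGR))"
```

```text
[0.65950371 0.04673934 0.16886794] [5.63162674e-01 8.26345961e-01 2.84029211e-04 2.73563961e-04] 0.0071696686669672355
412 193
```

View pics/crop3.png

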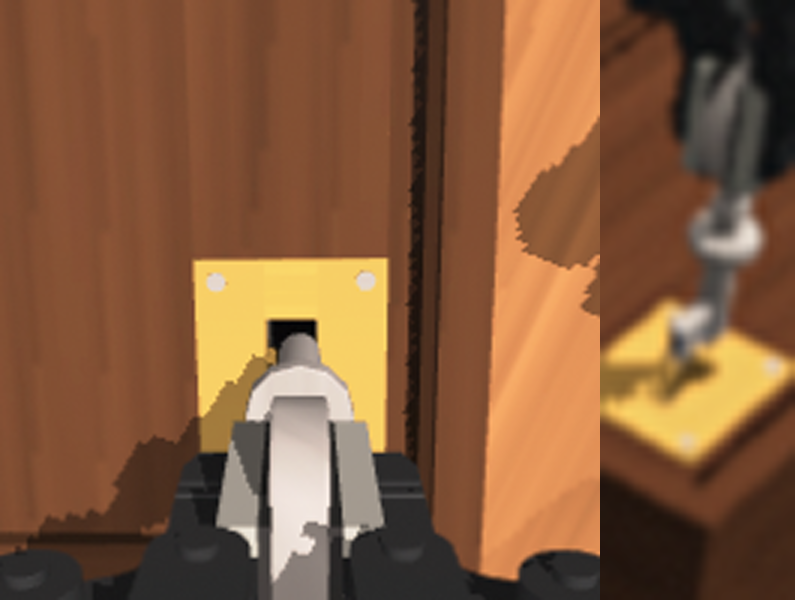

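Wrist crop: the keyhole's top edge is at row 206.7, columns 304.3–320.7. The stem tip's front is at row 211.3, columns 308.3–321.3, so the key sits slightly to the right of the hole.

```bash
python3 - <<'E'
from h import *
np.set_printoptions(precision=4,suppress=True)
c=load("pics/wrist3.png"); s=bot.read_state(); print(s['position'])
hsv=cv2.cvtColor(c["image"],cv2.COLOR_RGB2HSV); V=hsv[...,2].astype(int)
T=np.array(c["world_from_camera"]); q=R.from_quat([.563162674,.826345961,.000284,.00027356]); M=q.as_matrix(); p=np.array([.6590,.0465,.1685])
def tool(px,z): return M.T@(onz(c,px,z)-p)*1000
# plate edges rows 190-200 left/right, top
m=((hsv[...,0]>17)&(hsv[...,1]>90)&(V>120))
for y in (192,204,216,228,240):
    xs=np.flatnonzero(m[y,270:355])+270; a,b=tool((xs.min()-.5,y),.0975),tool((xs.max()+.5,y),.0975); print(y,xs.min(),xs.max(),a[:2],b[:2],(a+b)[1]/2)
ys=[np.flatnonzero(m[170:200,x])[0]+170-.5 for x in range(284,340,8)]; print("top",ys,tool((312,np.mean(ys)),.0975))
h=(V<60)&(hsv[...,2]<60)
for y in (208,210,212): xs=np.flatnonzero(h[y,295:330])+295; print("hole",y,xs.min(),xs.max(),tool((xs.min()-1,y),.0975)[:2],tool((xs.max()+1,y),.0975)[:2])
print("holetop",[int(v) for v in V[200:212,306]],tool((312.5,206),.0975))
g=(hsv[...,1]<60)&(V>70)
for y in range(208,242,2):
    xs=np.flatnonzero(g[y,285:345])+285
    if len(xs): print(y,xs.min(),xs.max(),(xs.min()+xs.max())/2,end=" | ")
print("\nstem px",proj(c,p+M@[0,0,.0266+.030]),"tip",proj(c,p+M@[.003,0,.0626]),"rim",proj(c,p+M@[.01,0,.0266]),"collar",proj(c,p+M@[0,0,.024]))
E
```

```text
[0.6594 0.0467 0.1688]
192 280 343 [ 15.0764 -23.807 ] [15.0513 19.5975] -2.1047743131086385
204 280 343 [  6.6096 -24.053 ] [ 6.5832 19.7989] -2.127047230627671
216 281 343 [ -2.0356 -23.6153] [-2.0633 20.0083] -1.8035165948909437
228 281 343 [-10.8693 -23.8736] [-10.8987  20.226 ] -1.8237716567486206
240 282 342 [-19.9026 -23.4334] [-19.9329  19.7437] -1.8448639169953136
top [np.float64(186.5), np.float64(186.5), np.float64(186.5), np.float64(186.5), np.float64(186.5), np.float64(186.5), np.float64(185.5)] [18.9797 -1.7572 70.9961]
hole 208 305 319 [ 3.7408 -7.2882] [3.7341 3.7062]
hole 210 305 319 [ 2.3034 -7.3011] [2.2966 3.7126]
hole 212 305 319 [ 0.8609 -7.3141] [0.854  3.7191]
holetop [248, 249, 250, 250, 250, 250, 150, 10, 11, 12, 11, 9] [ 5.1698 -1.4449 70.9982]
212 311 318 314.5 | 214 309 320 314.5 | 216 309 320 314.5 | 218 308 320 314.0 | 220 308 321 314.5 | 222 305 323 314.0 | 224 303 325 314.0 | 226 301 327 314.0 | 228 299 329 314.0 | 230 299 330 314.5 | 232 298 330 314.0 | 234 298 331 314.5 | 236 297 331 314.0 | 238 297 332 314.5 | 240 297 332 314.5 | 
stem px [314.6318 219.9296] tip [314.6208 212.7134] rim [314.6959 220.3368] collar [314.7022 239.0546]
```

Request:
arm_command:
  plan: "-0.0009 -0.0017 0 0 0 -0.4; 0 0 0 0 0 0; 0 0 0.005 0 0 0; 0 0 0.004 0 0 0; 0 0 0 0 0 0"

```text
time_s: 10.35
position: [0.6576, 0.0452, 0.1588]
ee_rot: [0.56, 0.828, -0.0, -0.0]
contact_force: [0.0, -0.6, -0.9]
gripper_width: 0.0074
gripper_force: 59.5
```

Request:
arm_command:
  plan: "0 0 0.003 0 0 0; 0 0 0.003 0 0 0; 0 0 0 0 0 0; 0 0 0 0 0 0"

```text
time_s: 10.85
position: [0.658, 0.0452, 0.1535]
ee_rot: [0.56, 0.828, 0.0, 0.0]
contact_force: [0.2, -0.5, -0.8]
gripper_width: 0.0074
gripper_force: 59.5
```

Request:
arm_command:
  plan: "0 0 0.004 0 0 0; 0 0 0.004 0 0 0; 0 0 0.004 0 0 0; 0 0 0 0 0 0"

```text
time_s: 11.35
position: [0.6576, 0.0452, 0.1409]
ee_rot: [0.56, 0.828, -0.0, -0.0]
contact_force: [-0.2, 0.2, 0.1]
gripper_width: 0.0068
gripper_force: 59.5
```

Request:
arm_command:
  plan: "0 0 0.004 0 0 0; 0 0 0.004 0 0 0; 0 0 0.003 0 0 0; 0 0 0 0 0 0"

```text
time_s: 11.85
position: [0.6578, 0.0452, 0.1301]
ee_rot: [0.56, 0.828, -0.0, -0.0]
contact_force: [0.1, 0.4, -0.9]
gripper_width: 0.0074
gripper_force: 59.5
```

Free so far. Last 6 mm, until the shoulder seats.

Request:
arm_command:
  plan: "0 0 0.002 0 0 0; 0 0 0.002 0 0 0; 0 0 0.002 0 0 0; 0 0 0 0 0 0"

```text
time_s: 12.35
position: [0.658, 0.0452, 0.1244]
ee_rot: [0.56, 0.828, -0.0, -0.0]
contact_force: [-0.5, -0.3, -0.9]
gripper_width: 0.0073
gripper_force: 59.6
```

Request:
arm_command:
  plan: "0 0 0.001 0 0 0; 0 0 0 0 0 0; 0 0 0 0 0 0"

```text
time_s: 12.72
position: [0.6581, 0.0452, 0.1241]
ee_rot: [0.56, 0.828, 0.0, 0.0]
contact_force: [-2.0, -0.0, 4.8]
gripper_width: 0.0073
gripper_force: 60.4
```

Request:
arm_command:
  plan: "0 0 0 0 0 5; 0 0 0 0 0 5; 0 0 0 0 0 5; 0 0 0 0 0 5; 0 0 0 0 0 5"

```text
time_s: 13.35
position: [0.6594, 0.0449, 0.1241]
ee_rot: [0.727, 0.686, 0.001, 0.001]
contact_force: [0.6, -0.1, 3.7]
gripper_width: 0.0073
gripper_force: 60.1
```

Request:
arm_command:
  plan: "0 0 0 0 0 5; 0 0 0 0 0 5; 0 0 0 0 0 5; 0 0 0 0 0 5; 0 0 0 0 0 5"

```text
time_s: 13.98
position: [0.659, 0.045, 0.1241]
ee_rot: [0.859, 0.513, 0.001, 0.001]
contact_force: [-0.0, -0.2, 4.1]
gripper_width: 0.0068
gripper_force: 60.2
```

Request:
arm_command:
  plan: "0 0 0 0 0 5; 0 0 0 0 0 5; 0 0 0 0 0 5; 0 0 0 0 0 4; 0 0 0 0 0 3"

```text
time_s: 14.6
position: [0.6587, 0.0455, 0.1241]
ee_rot: [0.94, 0.34, 0.001, 0.0]
contact_force: [-0.1, 0.4, 4.7]
gripper_width: 0.0072
gripper_force: 60.4
```

Request:
arm_command:
  plan: "0 0 0 0 0 1.5; 0 0 0 0 0 0; 0 0 0 0 0 0"

```text
time_s: 14.98
position: [0.6587, 0.0454, 0.1241]
ee_rot: [0.944, 0.329, 0.001, 0.0]
contact_force: [-0.9, 0.1, 5.2]
gripper_width: 0.0073
gripper_force: 60.5
```

```bash
python3 -c "
from h import *
s=bot.read_state(); print({k:s[k] for k in('q','position','ee_rot','contact_force','torque')}); M=R.from_quat(s['ee_rot']).as_matrix(); print('psi',np.degrees(np.arctan2(M[1,1],M[0,1])), 'dirY in tool',M.T@np.array([-np.sin(np.radians(21.6)),np.cos(np.radians(21.6)),0]))"
```

```text
{'q': array([-0.32391349,  0.89530607,  0.36252873,  1.5589015 , -0.41266019,
        0.76234519, -0.68582003]), 'position': array([0.65865086, 0.04541921, 0.12413257]), 'ee_rot': array([9.44432735e-01, 3.28703711e-01, 8.18729482e-04, 9.07824265e-05]), 'contact_force': array([-0.90544945,  0.06707203,  5.15548914]), 'torque': array([0.11082215, 0.18119974, 0.03406165])}
psi -51.61978688774581 dirY in tool [ 2.88701864e-01 -9.57419015e-01 -2.50255920e-04]
```

Request:
arm_command:
  plan: "0 0 0 0 0 1.5; 0 0 0 0 0 1; 0 0 0 0 0 0; 0 0 0 0 0 0"

```text
time_s: 15.48
position: [0.6586, 0.0454, 0.1241]
ee_rot: [0.951, 0.308, 0.001, 0.0]
contact_force: [-1.1, 0.6, 6.2]
gripper_width: 0.0075
gripper_force: 60.5
```

```bash
python3 -c "
from h import *
s=bot.read_state(); print(s['contact_force'],s['torque']); M=R.from_quat(s['ee_rot']).as_matrix(); print('psi',np.degrees(np.arctan2(M[1,1],M[0,1])), 'dirY in tool',M.T@np.array([-np.sin(np.radians(21.6)),np.cos(np.radians(21.6)),0]))"
```

```text
[-1.08642721  0.64691899  6.21198837] [0.15367666 0.18746463 0.05664863]
psi -54.14426979740174 dirY in tool [ 2.46250823e-01 -9.69206112e-01 -2.09728980e-04]
```

Request:
arm_command:
  plan: "0 0 -0.0007 0 0 0; 0.0007 -0.0029 0 0 0 0; 0.001 -0.0039 0 0 0 0; 0 0 0 0 0 0"

```text
time_s: 15.98
position: [0.6556, 0.0524, 0.1242]
ee_rot: [0.951, 0.308, 0.0, -0.0]
contact_force: [2.6, -0.1, 0.3]
gripper_width: 0.0073
gripper_force: 59.7
```

Request:
arm_command:
  plan: "0.0025 -0.0097 0 0 0 0; 0.0025 -0.0097 0 0 0 0; 0.0025 -0.0097 0 0 0 0; 0.0025 -0.0097 0 0 0 0; 0.0025 -0.0097 0 0 0 0"

```text
time_s: 16.6
position: [0.6368, 0.0991, 0.1242]
ee_rot: [0.951, 0.308, 0.0, -0.0]
contact_force: [2.4, -1.4, -0.9]
gripper_width: 0.0074
gripper_force: 59.7
```

Request:
arm_command:
  plan: "0.0025 -0.0097 0 0 0 0; 0.0025 -0.0097 0 0 0 0; 0.0025 -0.0097 0 0 0 0; 0.0025 -0.0097 0 0 0 0; 0.0025 -0.0097 0 0 0 0"

```text
time_s: 17.23
position: [0.6183, 0.1454, 0.1242]
ee_rot: [0.951, 0.308, -0.0, -0.0]
contact_force: [0.8, -2.0, -0.0]
gripper_width: 0.0073
gripper_force: 59.9
```

Request:
arm_command:
  plan: "0.0012 -0.0049 0 0 0 0; 0 0 0 0 0 0; 0 0 0 0 0 0"

```text
time_s: 17.6
position: [0.6161, 0.151, 0.1241]
ee_rot: [0.951, 0.308, -0.001, -0.001]
contact_force: [-0.8, 2.1, 4.0]
gripper_width: 0.0071
gripper_force: 60.2
```

```bash
python3 -c "
from h import *
s=bot.read_state(); print(s['position'],s['contact_force'],s['torque'])
d=snap('scene','pics/scene4.png'); cv2.imwrite('pics/crop4.png',cv2.cvtColor(cv2.resize(d['image'][80:280,300:500],None,fx=3,fy=3),cv2.COLOR_RGB2BGR))"
```

```text
[0.61605865 0.15104084 0.12412991] [-0.75789078  2.10551497  3.95520897] [ 0.49812021  0.14546081 -0.02500789]
```

View pics/crop4.png

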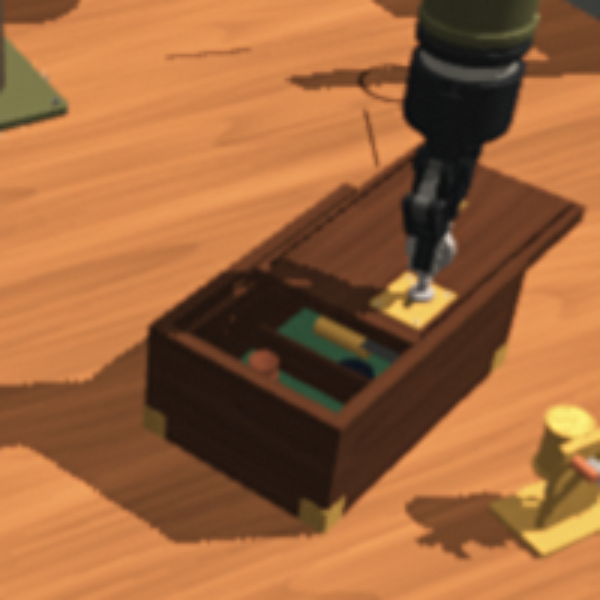

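The picture shows the lid well open, the interior exposed, and the key standing in the escutcheon at crop (420,295).

Request:
arm_command:
  plan: "0 0 0 0 0 0; 0 0 0 0 0 0; 0 0 0 0 0 0; 0 0 0 0 0 0; 0 0 0 0 0 0"
  hand: 50

```text
time_s: 18.27
position: [0.617, 0.1496, 0.1242]
ee_rot: [0.951, 0.308, -0.0, 0.0]
contact_force: [0.6, -0.3, 0.3]
gripper_width: 0.043
gripper_force: 0.0
```

Request:
arm_command:
  plan: "0 0 -0.01 0 0 0; 0 0 -0.02 0 0 0; 0 0 -0.03 0 0 0; 0 0 -0.03 0 0 0; 0 0 -0.03 0 0 0"

```text
time_s: 18.9
position: [0.617, 0.1496, 0.246]
ee_rot: [0.951, 0.308, 0.0, 0.0]
contact_force: [-0.3, 0.0, -0.3]
gripper_width: 0.0423
gripper_force: 0.0
```

Request:
arm_command:
  plan: "0 0 0 0 0 0; 0 0 0 0 0 0; 0 0 0 0 0 0"

```text
time_s: 19.27
position: [0.6162, 0.1497, 0.2432]
ee_rot: [0.951, 0.308, -0.001, -0.0]
contact_force: [0.4, -0.4, -0.2]
gripper_width: 0.0427
gripper_force: 0.0
```

```bash
python3 -c "
from h import *
s=bot.read_state(); print(s['position'],s['contact_force'],s['gripper_width'])
c=snap('wrist','pics/wrist5.png'); cv2.imwrite('pics/w5.png',cv2.cvtColor(c['image'],cv2.COLOR_RGB2BGR))"
```

```text
[0.61616612 0.14972474 0.24315655] [ 0.39343164 -0.41885235 -0.15635748] 0.04270693941017379
```

View pics/w5.png

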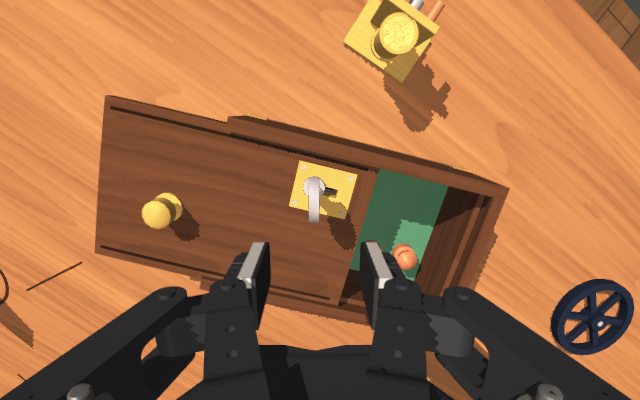

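The wrist view shows the key standing upright and turned in the lock at (314,190), the lid open, and the gripper clear of everything.

```bash
python3 -c "
from rig import bot
print(bot.hand_in())"
```

```text
the job is handed in; nothing more can be done
None
```

The case is unlocked and its lid is slid open about 112 mm of 130 mm, with the key left upright in the lock; I handed the job in at about 19 s of the 64 s limit, and no verdict came back.

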